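# Centre a dariole mould on the portion scale and tare it

## Robot

A 7-joint arm with a two-finger parallel gripper is mounted at the origin on a cart in front of the work surface, level with it; the furniture and walls round the work are solid. World frame = base frame: x ahead of the robot, y to its left, z up, the work surface at z = 0. Lengths are in m, angles in rad, forces in N, time in s.
With the tool pointing down it reaches from about 0.425 to 0.925 m from the base axis. Payload 6.8 kg.
Tool frame: the origin (TCP) lies at the very end of the fingers, on their centre line; the grasp point (between the pads) lies 19 mm behind it; z points along the fingers, y is the line along which they close (so a half turn about z gives the same grasp; the last joint's range is limited). The gripper opens to 85 mm and grips with 20 to 120 N. Pads are 22 mm wide; open, the fingers measure 114 mm over their backs; the gripper's body (76 mm by 85 mm) begins 54 mm behind the grasp point. The pads swing forward as they close: fully open they stand 13 mm farther back than shut.
Start: joints at [-1.234, 0.477, 0.022, 1.555, -0.011, 1.109, -0.083], TCP at [0.29, 0.609, 0.231] pointing down, gripper open.
Joint ranges: [-2.96, 2.96], [-0.34, 2.1], [-1.41, 1.46], [0.24, 2.44], [-1.37, 4.51], [0.17, 1.92], [-2.96, 2.96]. Speed limits (rad/s): [2.39, 2.39, 3.14, 3.14, 3.14, 3.14, 3.14].

## Interface

Orientations are given as a unit quaternion [w, x, y, z].
In Python, from station import bot gives the robot as it stands.
- The arm moves only by the tool nudge_tcp, called after ">>>" as name(argument=value, ...), one argument or row to a line, values as JSON. Schema: {"type":"object","properties":{"offsets":{"type":"string"},"grip_n":{"type":"number"},"only":{"type":"string"},"quiet":{"type":"boolean"},"lines":{"type":"string"}},"required":["offsets"],"additionalProperties":false}. offsets is a string of 1 to 20 rows, parted by a bar, with the numbers parted by commas; each row has 5 numbers: dx, dy, dz in shares of the most that a row can go, 1 being 50 mm, then a turn about the tool's z in fractions of the full range, 1 being 60 degrees, then the opening from 0.0 (shut) to 1.0 (fully open); each row shifts and turns the commanded pose from where the row before left it, along the tool's axes as they then stand; what a row does not reach is not made up. A row lasts 1/10 s, in which the tool goes at most 0.05 m and 0.15 rad, less where a joint would pass 70% of its speed; a pose out of reach is approached as far as the arm can. The fingers move at their own pace and stop on an object; grip_n is the grip in N (left out, the last holds). Time passes only in rows, so rows that do not move let the fingers close. The tool returns the time, the measured TCP pose, the force, the opening and the grip force at its end. only (a regular expression) keeps the lines of the reply that match it, lines (a string "A,B") keeps lines A to B, and quiet returns only ok. A shift or turn number past 1, either way, is cut back to 1. Input that does not fit is refused with a message, and nothing moves.
- bot.get_obs(): the state, without advancing time (a new reading comes with each control period).
- bot.read_camera(name): name is "side" or "top" or "wrist"; returns the picture (400x640x3 uint8, blue, green, red); there is no depth.
- bot.camera_info(name): a dict with "vertical_fov" (degrees; the focal length in pixels is half the picture's height over the tangent of half this angle, whatever the lens; pixels are square), "cx", "cy" (the principal point, pixels), "view" (4x4, takes a point from world to camera coordinates); the wrist camera has in their place "hand_eye" (4x4, takes a point from camera to tool coordinates, whose origin is the TCP and whose axes are the flange's). Camera axes: x right, y up, looking along -z (the intrinsics and any distortion apply to the point x, -y, -z); pixel columns grow to the right and rows downward; lengths in m; the calibration is good to about 2 mm. The wrist camera is an equidistant fisheye: a pixel r from the principal point sees the ray r / f radians off the axis. A picture is of the moment at which its call begins: read the wrist's pose just before it. camera_info takes no time and is no camera call.
- bot.hand_in(): hands the job in; it is judged then, once.
The state is a dict: "t": time; "q": joint angles; "joint_vel": joint speeds; "joint_torque": joint torques, N m; "eef_pos": TCP position; "tool_rot": TCP orientation; "contact_force": force on the tool from outside, world axes, zero at the start; "torque": the same for the moment, N m; "gripper_width": opening from 0.0 (shut) to 1.0 (fully open); "grasp_force": force on a finger pad.
Only numpy, scipy, OpenCV 4.12 (cv2) and the standard library are available. Lean on these libraries where they do the work, as an engineer would, in place of code of your own. Each camera call takes 0.05 s, during which the arm holds its last target. There are 200 camera calls.

## Task

A wobbly old dariole mould with a bulged bottom was set down near the edge of the little portion scale's plate: so that batter weighs true in it, nudge it with light, low touches of the fingertips until its base stands wholly inside the circle engraved in the middle of the plate, without rocking it over, pinching or lifting it or leaning on the plate. Then, leaving the mould untouched, press the green tare button fully down and let it come up again, so that the scale reads zero with the centred mould on it. Do not press the red power button or disturb the other things on the table.

Things in the scene. Friction and masses are not known exactly. Their poses are not given: they have to be found in the camera images.
- scale: white portion scale, fixed on the table, 196 mm (x) by 150 mm (y), housing top 34 mm above the table. Origin: centre of its underside, at table height; x points from its front (key panel with two buttons and a blank display, top 38 mm above the table) to its back (under the round plate), y to its left, z up
- plate_centre (a point): centre of the top of the scale's round steel plate, 50 mm above the table, 38 mm behind the scale's origin along its x; axes as the scale's. The plate is 104 mm across, 6 mm thick, flat, without a rim, 10 mm clear of the housing; a thin dark circle of 28 mm radius is engraved round this point. The plate gives 1 mm per 8 N, to a stop at 2 mm
- mould: open aluminium mould on the plate, narrow end down: thin cone, 44 mm wide at the bottom, 62 at the rim, 56 tall, about 90 g. Its bottom bulges 3 mm, so it stands on a 20 mm wide patch: nudged below 20 mm height it slides (friction 0.6), near the rim it rocks over. The side leans out 8 degrees: an upright finger meets the rim, one tilted 20 degrees meets it low. Origin: centre of its underside
- tare_top (a point): centre of the top of the round green tare button (22 mm across), at the front right of the scale, 44 mm above the table at rest; it is pressed straight down and stands 8 mm proud of a grey collar, 38 mm across
- tare (a joint): travel of the green tare button: 0 at rest, 0.004 m fully down; a spring of about 4 N at full travel lifts it again
- power (a joint): travel of the round red power button (22 mm across, as high as the green one, 100 mm to its left, at the front left of the scale): 0 at rest, 0.004 m fully down. Not to be pressed
- scale_plate (a joint): how far the plate is pressed down: near 0 with the mould alone, 0.002 m at its stop
- mould_b: another empty dariole mould like the first, standing on the table to the right of the scale; bystander. Origin: centre of its underside
- mould_c: a third dariole mould, like mould_b; bystander. Origin: centre of its underside
- tin: closed plain steel tin, 86 mm across, 40 mm high, on the table to the right; bystander. Origin: centre of its underside
- ramekin: brown ramekin, 69 mm across, 34 mm high, on the table at the front left; bystander. Origin: centre of its underside
- spoon: steel spoon, 188 x 39 x 16 mm, lying at the front right; bystander. Origin: centre of its underside

How it is judged:
By the outcome, as a careful person would: the job done as asked, in the order asked, and still so for the second after the job is handed in, with the robot touching nothing.
It also fails if it takes over 51 s, if anything falls off the work surface, if the arm or the gripper's body presses on something with over 40 N, if the wrist force passes 120 N, or if a joint passes its speed limit or range.

## Working session

There is one attempt and no reset: what is moved stays moved. The work goes in short steps, Python scripts to look and compute and a tool call to move; the robot and the scene stay as the last step left them, time stands still between calls to the robot, and variables do not carry over. Pictures are saved under pics/ and viewed, at most 11 in all, crops included, and the job is handed in when it is done.

```bash
ls; mkdir -p pics; python3 - <<'E'
from station import bot
import cv2
o=bot.get_obs(); print({k:(v if not hasattr(v,'round') else v) for k,v in o.items()})
for n in("side","top","wrist"):
    im=bot.read_camera(n); cv2.imwrite(f"pics/{n}0.png",im); print(n,bot.camera_info(n))
E
```

```text
pics
station.py
{'t': 0.0, 'q': array([-1.23410126,  0.47780767,  0.02230907,  1.55647515, -0.01151205,
        1.10929727, -0.08308306]), 'joint_vel': array([ 0.00054899, -0.00096462, -0.00086508, -0.00030928, -0.00061723,
        0.00021279, -0.0002535 ]), 'joint_torque': array([-2.31054255e-04, -5.96462059e+01,  1.60763819e+00, -2.81191528e+01,
        1.24164834e-02,  9.31455928e-03, -1.01692713e-06]), 'eef_pos': array([0.29016754, 0.60877709, 0.23031004]), 'tool_rot': array([-1.49062753e-04,  2.20539306e-01,  9.75377645e-01, -9.17964699e-04]), 'contact_force': array([ 0.3913243 , -0.04619199, -0.35546543]), 'torque': array([ 0.04191729, -0.02111657, -0.00777911]), 'grasp_force': 0.0, 'gripper_width': 1.0012601971797315}
side {'vertical_fov': 49.71747285723493, 'cx': 325.30788543344846, 'cy': 199.70946235538145, 'view': array([[ 0.86775748, -0.4964408 ,  0.02331293, -0.46353271],
       [ 0.23937337,  0.45860273,  0.85579432, -0.18327529],
       [-0.43554259, -0.73704143,  0.51679066, -1.04516041],
       [ 0.        ,  0.        ,  0.        ,  1.        ]])}
top {'ver
[... 177 characters left out ...]
   [ 9.95527834e-01,  2.03343312e-02,  9.22542454e-02,
        -5.54764317e-01],
       [-9.19442583e-02, -1.56878117e-02,  9.95640571e-01,
        -1.60150746e+00],
       [ 0.00000000e+00,  0.00000000e+00,  0.00000000e+00,
         1.00000000e+00]])}
wrist {'vertical_fov': 65.70646984690485, 'cx': 322.31468823000523, 'cy': 197.90152509420713, 'hand_eye': array([[ 3.92427122e-04,  9.54268854e-01,  2.98949493e-01,
         7.71855964e-02],
       [ 9.99999725e-01, -5.62552706e-04,  4.83023106e-04,
         8.50672261e-04],
       [ 6.29108752e-04,  2.98949221e-01, -9.54268813e-01,
        -1.42206454e-01],
       [ 0.00000000e+00,  0.00000000e+00,  0.00000000e+00,
         1.00000000e+00]])}
```

View pics/top0.png

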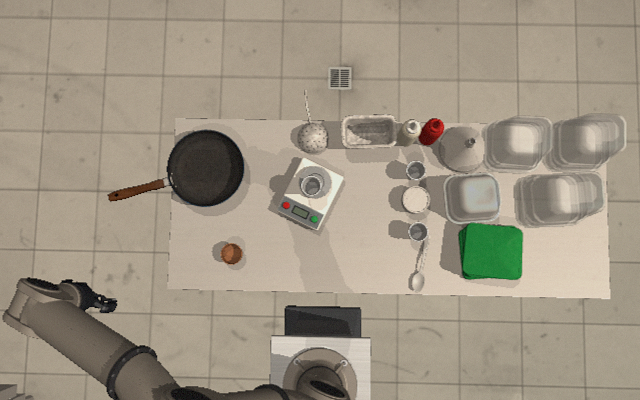

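View pics/side0.png

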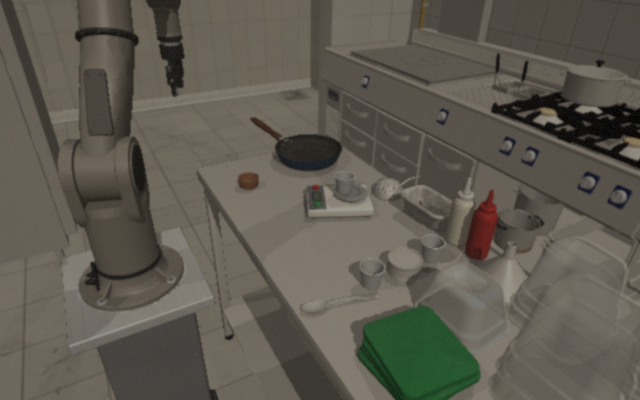

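The top view shows the scale near (308,193) with red button at (285,205), green at (314,218) and the mould around (311,184). The side view shows the mould at (344,183), toward the left/back of the plate.

```bash
cat > h.py <<'E'
import numpy as np, cv2
from scipy.spatial.transform import Rotation as R
from station import bot
def rot(q): return R.from_quat([q[1],q[2],q[3],q[0]]).as_matrix()
def ray(name,uv,obs=None):
    c=bot.camera_info(name); f=200/np.tan(np.radians(c["vertical_fov"])/2)
    x,y=(uv[0]-c["cx"])/f,(uv[1]-c["cy"])/f
    if name=="wrist":
        r=np.hypot(x,y); s=np.sin(r)/max(r,1e-9); d=np.array([x*s,-y*s,-np.cos(r)])
        H=c["hand_eye"]; T=rot(obs["tool_rot"])
        return obs["eef_pos"]+T@H[:3,3], T@H[:3,:3]@d
    V=c["view"]; d=V[:3,:3].T@np.array([x,-y,-1]); return -V[:3,:3].T@V[:3,3], d
def plane(name,uv,z,obs=None):
    o,d=ray(name,uv,obs); return o+d*(z-o[2])/d[2]
def cross(r1,r2):
    (o1,d1),(o2,d2)=r1,r2
    s=np.linalg.lstsq(np.c_[d1,-d2],o2-o1,rcond=None)[0]
    a,b=o1+d1*s[0],o2+d2*s[1]; return (a+b)/2,np.linalg.norm(a-b)
def project(name,p,obs=None):
    c=bot.camera_info(name); f=200/np.tan(np.radians(c["vertical_fov"])/2)
    if name=="wrist":
        H=c["hand_eye"]; T=rot(obs["tool_rot"]); q=H[:3,:3].T@(T.T@(np.asarray(p)-obs["eef_pos"])-H[:3,3])
        d=np.array([q[0],-q[1],-q[2]]); r=np.hypot(d[0],d[1]); th=np.arctan2(r,d[2]); return np.array([c["cx"]+f*th*d[0]/r,c["cy"]+f*th*d[1]/r])
    V=c["view"]; q=V[:3,:3]@np.asarray(p)+V[:3,3]; return np.array([c["cx"]+f*q[0]/-q[2],c["cy"]+f*-q[1]/-q[2]])
def blob(im,col):
    h=cv2.cvtColor(im,cv2.COLOR_BGR2HSV)
    m=cv2.inRange(h,(50,110,50),(85,255,255)) if col=="g" else cv2.inRange(h,(0,140,70),(8,255,255))|cv2.inRange(h,(172,140,70),(180,255,255))
    cs=cv2.findContours(m,cv2.RETR_EXTERNAL,cv2.CHAIN_APPROX_NONE)[0]
    return sorted([(cv2.contourArea(c),*np.mean(c[:,0],0)) for c in cs],reverse=True)[:5]
E
python3 - <<'E'
from h import *
np.set_printoptions(precision=4,suppress=True)
for n in("top","side"):
    im=cv2.imread(f"pics/{n}0.png"); print(n,"g",blob(im,"g"),"r",blob(im,"r"))
print(plane("top",(314,218),.044),plane("top",(285,205),.044),plane("top",(311,184),.1))
print(rot(bot.get_obs()["tool_rot"]))
t=cv2.imread("pics/top0.png")[140:240,260:360]; s=cv2.imread("pics/side0.png")[160:230,290:390]
cv2.imwrite("pics/c0.png",np.hstack([cv2.resize(t,(400,400),interpolation=2),cv2.resize(s,(400,280),interpolation=2)]) if 0 else cv2.resize(np.vstack([t,s]),None,fx=3.5,fy=3.5,interpolation=2))
E
```

```text
top g [(3102.0, np.float64(490.7142857142857), np.float64(251.91904761904763)), (26.5, np.float64(313.8235294117647), np.float64(218.76470588235293))] r [(401.0, np.float64(430.2972972972973), np.float64(131.67567567567568)), (28.5, np.float64(285.8235294117647), np.float64(204.88235294117646)), (0.0, np.float64(419.0), np.float64(136.0)), (0.0, np.float64(152.0), np.float64(182.0)), (0.0, np.float64(128.0), np.float64(196.0))]
side g [(7393.5, np.float64(408.11139240506327), np.float64(360.3620253164557)), (11.0, np.float64(317.0), np.float64(203.08333333333334)), (0.0, np.float64(399.0), np.float64(394.0))] r [(885.0, np.float64(484.51234567901236), np.float64(224.54320987654322)), (11.0, np.float64(315.0833333333333), np.float64(187.16666666666666))]
[0.5262 0.028  0.044 ] [0.5657 0.1212 0.044 ] [0.6266 0.0382 0.1   ]
[[-0.9027  0.4303 -0.0005]
 [ 0.4303  0.9027 -0.0013]
 [-0.0001 -0.0014 -1.    ]]
```

View pics/c0.png

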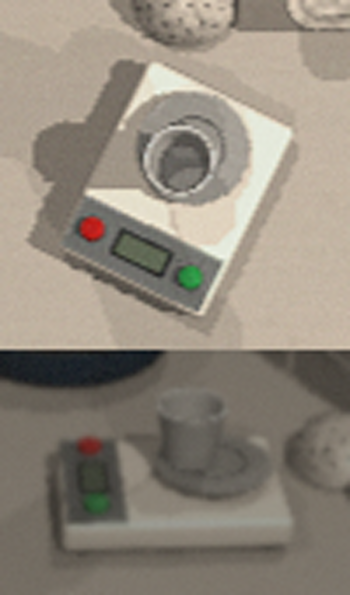

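In the crop the mould sits front-left of the plate's centre, so it must move roughly toward the back right. The tool can't be tilted, and an upright finger outside would meet the rim. But the mould is open and conical, so an upright fingertip *inside* meets the wall low down. I'll use the shut fingertips inside it, and first go above it for a closer look.

Units first: shifts go in shares of 50 mm and turns go in shares of 60 degrees. So -0.0342 m is -0.684, -0.0231 m is -0.462.

>>> nudge_tcp(
  offsets="-0.684,-0.462,0,0,0 | -0.684,-0.462,0,0,0 | -0.684,-0.462,0,0,0 | -0.684,-0.462,0,0,0 | -0.684,-0.462,0,0,0 | -0.684,-0.462,0,0,0 | -0.684,-0.462,0,0,0 | -0.684,-0.462,0,0,0 | -0.684,-0.462,0,0,0 | -0.684,-0.462,0,0,0 | -0.684,-0.462,0,0,0 | -0.684,-0.462,0,0,0 | -0.684,-0.462,0,0,0 | -0.684,-0.462,0,0,0 | -0.684,-0.462,0,0,0 | -0.684,-0.462,0,0,0 | 0,0,0,0,0 | 0,0,0,0,0",
  grip_n=20,
)

```text
t: 1.95
eef_pos: [0.6254, 0.039, 0.2308]
tool_rot: [-0.0, 0.222, 0.975, -0.0]
contact_force: [-0.7, 0.3, -0.7]
gripper_width: 0.004
grasp_force: 0.0
```

```bash
cat > look.py <<'E'
import sys; from h import *
o=bot.get_obs(); im=bot.read_camera("wrist"); cv2.imwrite(f"pics/{sys.argv[1]}.png",im)
import pickle; pickle.dump({k:o[k] for k in("eef_pos","tool_rot")},open(f"pics/{sys.argv[1]}.pkl","wb"))
E
python3 look.py w1
```

```text
(no output)
```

View pics/w1.png

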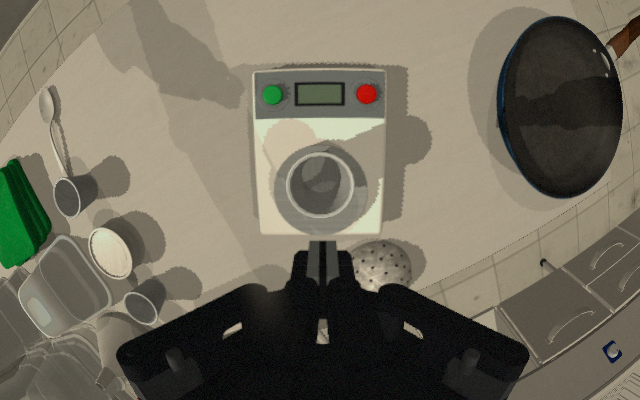

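The wrist view shows the mould's rim as a circle about (320,184), the plate as a disc about (321,190), the green button at (273,95), the red one at (367,93). Fingertips end at (322,242). Now I'll rectify and measure.

```bash
cat > ortho.py <<'E'
import sys,pickle; from h import *
def ortho(n,z,c,half=.07,s=.00025):
    o=pickle.load(open(f"pics/{n}.pkl","rb")); im=cv2.imread(f"pics/{n}.png"); k=int(half/s)
    g=np.arange(-k,k)*s; T=rot(o["tool_rot"])
    # image up = tool x, right = tool y
    P=np.array([project("wrist",np.array([c[0],c[1],z])+T[:,0]*-a+T[:,1]*b,o) for a in g[::8] for b in g[::8]]).reshape(len(g[::8]),-1,2).astype(np.float32)
    P=cv2.resize(P,(2*k,2*k)); return cv2.remap(im,P[...,0],P[...,1],cv2.INTER_CUBIC)
E
python3 - <<'E'
from ortho import *
np.set_printoptions(precision=4,suppress=True)
o=pickle.load(open("pics/w1.pkl","rb")); im=cv2.imread("pics/w1.png")
for c in "gr":
    b=blob(im,c); b=[x for x in b if x[0]>100 and x[2]<120 and 200<x[1]<430][:1]; w=(b[0][1],b[0][2])
    print(c,b,plane("wrist",w,.044,o))
    t=[x for x in blob(cv2.imread("pics/top0.png"),c) if 20<x[0]<40][0]; s=[x for x in blob(cv2.imread("pics/side0.png"),c) if 5<x[0]<20][0]
    print(" top/side",cross(ray("top",t[1:]),ray("side",s[1:]))," w/side",cross(ray("wrist",w,o),ray("side",s[1:])))
c=o["eef_pos"][:2]
a=ortho("w1",.05,c); b=ortho("w1",.106,c)
v=np.hstack([a,b]); v=cv2.resize(v,(800,400),interpolation=cv2.INTER_AREA); cv2.imwrite("pics/o1.png",v)
E
```

```text
g [(279.0, np.float64(272.18518518518516), np.float64(94.51851851851852))] [0.5233 0.0301 0.044 ]
 top/side (array([0.5229, 0.0292, 0.0407]), np.float64(0.0023722276588882727))  w/side (array([0.5225, 0.0298, 0.0404]), np.float64(0.001006422763698827))
r [(292.5, np.float64(366.2), np.float64(93.67272727272727))] [0.5654 0.1195 0.044 ]
 top/side (array([0.5657, 0.1196, 0.0381]), np.float64(0.0022166070244967664))  w/side (array([0.5653, 0.1205, 0.0376]), np.float64(0.000598844839653747))Traceback (most recent call last):
  File "<stdin>", line 10, in <module>
  File "ortho.py", line 6, in ortho
    P=np.array([project("wrist",np.array([c[0],c[1],z])+T[:,0]*-a+T[:,1]*b,o) for a in g[::8] for b in g[::8]]).reshape(len(g[::8]),-1,2).astype(np.float32)
                ~~~~~~~^^^^^^^^^^^^^^^^^^^^^^^^^^^^^^^^^^^^^^^^^^^^^^^^^^^^^^
  File "h.py", line 20, in project
    c=bot.camera_info(name); f=200/np.tan(np.radians(c["vertical_fov"])/2)
ValueError: time passes only in moves, steps and waits
```

```bash
sed -i 's/bot.camera_info(name)/info(name)/; s/^from station import bot/from station import bot\nimport functools\ninfo=functools.lru_cache(None)(bot.camera_info)/' h.py
sed -i 's/g=np.arange(-k,k)\*s;/g=(np.arange(-k,k)+3.5)*s;/' ortho.py
cat > fit.py <<'E'
from ortho import *
np.set_printoptions(precision=4,suppress=True)
import sys
n=sys.argv[1]; o=pickle.load(open(f"pics/{n}.pkl","rb")); c=o["eef_pos"][:2] if len(sys.argv)<4 else np.array([float(x) for x in sys.argv[2:4]])
a=ortho(n,.05,c); b=ortho(n,.106,c)
for im in (a,b):
    for i in range(0,560,80): cv2.line(im,(i,0),(i,8),(0,0,255),2); cv2.line(im,(0,i),(8,i),(0,0,255),2)
v=cv2.resize(np.hstack([a,b]),(800,400),interpolation=cv2.INTER_AREA); cv2.imwrite(f"pics/o_{n}.png",v)
E
python3 fit.py w1
```

```text
(no output)
```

View pics/o_w1.png

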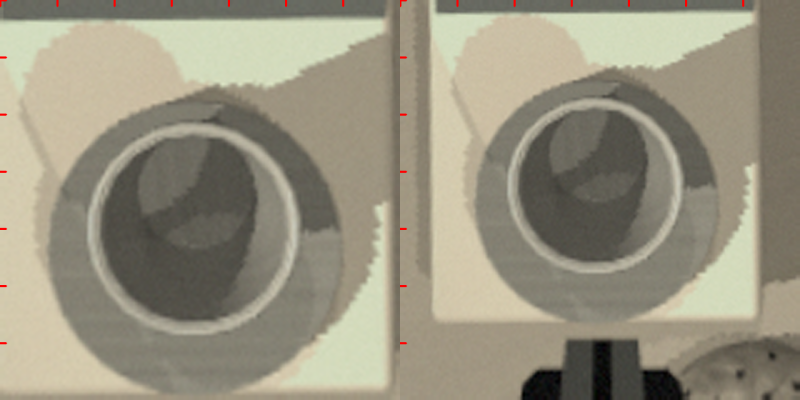

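Rectified at 0.35 mm/px: left (z=50 mm) the plate spans x 50–341, y 100–392 (102 mm; centre (195.5,246)). Right (z=106 mm) the rim spans x 508–685, y 97–273 (62 mm; centre (196.5,185)). So the mould stands about 21 mm to the front of the plate's centre and about 0 mm sideways. The sizes confirm both heights. I'll move down over the mould and take a second view.

To row units: 0.03 m is 0.6, 0.005 m is 0.1.

>>> nudge_tcp(
  offsets="0.1,-0.02,0.6,0,0 | 0,0,0.6,0,0 | 0,0,0.6,0,0 | 0,0,0,0,0 | 0,0,0,0,0",
)

```text
t: 2.5
eef_pos: [0.62, 0.0429, 0.1416]
tool_rot: [-0.0, 0.22, 0.976, 0.0]
contact_force: [0.4, -0.8, 1.5]
gripper_width: 0.0
grasp_force: 0.0
```

```bash
python3 look.py w2; python3 - <<'E'
from ortho import *
np.set_printoptions(precision=4,suppress=True)
p1=pickle.load(open("pics/w1.pkl","rb"))["eef_pos"]; 
for n in("w1","w2"):
    o=pickle.load(open(f"pics/{n}.pkl","rb")); T=rot(o["tool_rot"]); print(n,o["eef_pos"],project("wrist",o["eef_pos"],o))
    if n=="w1": m=o["eef_pos"]+T[:,0]*.00525-T[:,1]*.0012; p=o["eef_pos"]-T[:,0]*.0161-T[:,1]*.0016; print("mould",m[:2],"plate",p[:2])
im=cv2.imread("pics/w2.png")
for a in np.linspace(0,2*np.pi,49):
    q=project("wrist",[m[0]+.031*np.cos(a),m[1]+.031*np.sin(a),.106],o); cv2.circle(im,tuple(int(round(x)) for x in q),0,(0,0,255),-1)
    q=project("wrist",[p[0]+.052*np.cos(a),p[1]+.052*np.sin(a),.05],o); cv2.circle(im,tuple(int(round(x)) for x in q),0,(255,0,0),-1)
cv2.imwrite("pics/w2c.png",cv2.resize(im[90:340,200:450],None,fx=2.4,fy=2.4,interpolation=cv2.INTER_NEAREST))
E
```

```text
w1 [0.6254 0.039  0.2308] [320.7903 257.8861]
mould [0.6201 0.0402] plate [0.6392 0.0306]
w2 [0.62   0.0429 0.1416] [320.7903 257.8861]
```

View pics/w2c.png

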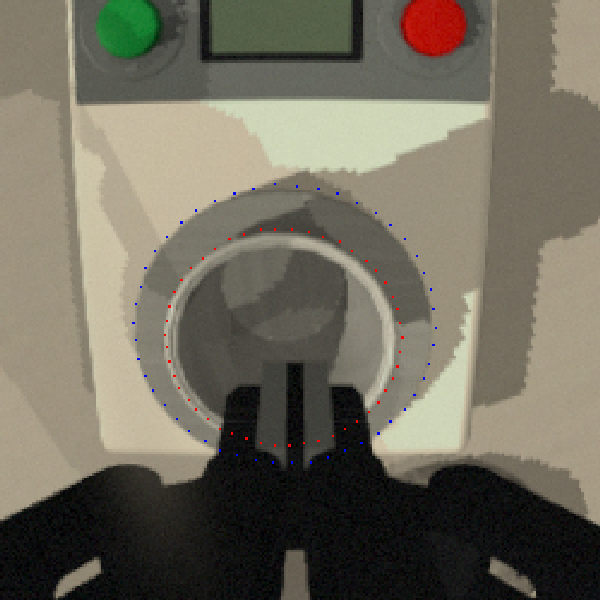

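The predicted rim (red dots) and plate (blue) lie within about 2 mm of the seen rim (x 166–394, top 235) and plate (136–432). The fingertips' near edge is at (295,362). Shut, the finger backs bulge above the tips, so a single finger's flat inner face is the better pusher. I'll turn the tool 90°, open it partly, and put the front finger inside with the other one well behind the mould.

```bash
python3 - <<'E'
from ortho import *
o=bot.get_obs(); print("q",o["q"].round(3))
p=pickle.load(open("pics/w1.pkl","rb")); T=rot(p["tool_rot"]); pc=np.array([.637,.0305,.05])
for z in(.03,.06):
  for uv in((352,260),(382,240),(410,265)):
    d=plane("wrist",uv,z,p)-pc; print(z,uv,"back %.0f left %.0f"%(-1e3*d@T[:,0],1e3*d@T[:,1]))
E
```

```text
q [-0.341  0.49   0.232  1.781 -0.141  0.885  1.081]
0.03 (352, 260) back 98 left 41
0.03 (382, 240) back 70 left 77
0.03 (410, 265) back 108 left 118
0.06 (352, 260) back 81 left 37
0.06 (382, 240) back 56 left 71
0.06 (410, 265) back 90 left 108
```

To row units: -0.0277 m is -0.554, 0.012 m is 0.24, -0.143 rad / 1.0472 = -0.1366.

>>> nudge_tcp(
  offsets="-0.554,-0.092,0,0,0.45 | 0,0,0,-0.1366,0.45 | 0,0,0,-0.1366,0.45 | 0,0,0,-0.1366,0.45 | 0,0,0,-0.1366,0.45 | 0,0,0,-0.1366,0.45 | 0,0,0,-0.1366,0.45 | 0,0,0,-0.1366,0.45 | 0,0,0,-0.1366,0.45 | 0,0,0,-0.1366,0.45 | 0,0,0,-0.1366,0.45 | 0,0,0,-0.1366,0.45 | 0,0,0.24,0,0.45 | 0,0,0.24,0,0.45 | 0,0,0,0,0.45 | 0,0,0,0,0.45",
)

```text
t: 4.15
eef_pos: [0.643, 0.0255, 0.1167]
tool_rot: [-0.001, -0.534, 0.845, 0.0]
contact_force: [0.1, -0.0, -0.9]
gripper_width: 0.456
grasp_force: 0.0
```

```bash
python3 look.py w3; python3 - <<'E'
from ortho import *
o=pickle.load(open("pics/w3.pkl","rb")); print(rot(o["tool_rot"]).round(3)); print(bot.get_obs()["q"].round(3))
im=cv2.imread("pics/w3.png")
cv2.imwrite("pics/w3c.png",cv2.resize(im[80:380,160:480],None,fx=2,fy=2,interpolation=cv2.INTER_CUBIC))
E
```

```text
[[-0.43  -0.903 -0.001]
 [-0.903  0.43  -0.   ]
 [ 0.001  0.001 -1.   ]]
[-0.035  0.55  -0.14   1.722  0.095  0.876  2.483]
```

View pics/w3c.png

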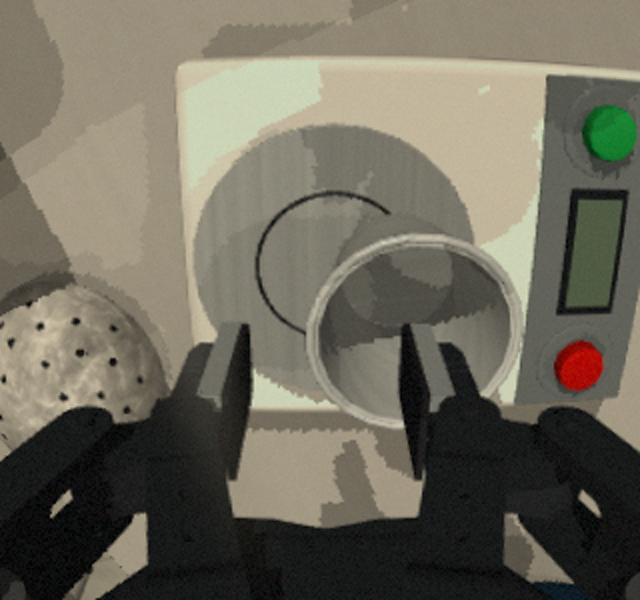

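The engraved circle is now visible: display centre about (330,262), ellipse from x=257. The rim spans x 307–522, y 235–428, the near tip edge of the front finger is at (403–440,325), and the ladle is well clear at bottom left. I'll compare them numerically.

```bash
python3 - <<'E'
from ortho import *
np.set_printoptions(precision=1,suppress=True)
o=pickle.load(open("pics/w3.pkl","rb")); T=rot(o["tool_rot"]); E0=o["eef_pos"]
F=lambda p:np.array(p)/2+[160,80]
tl=lambda p:1e3*T.T@(p-E0)
for x in(.011,.008): print("pred tip",x,[2*(project("wrist",E0+T@np.array([x,s*.019,-.001]),o)-[160,80]) for s in(1,-1)])
rim=[F(p) for p in((307,335),(522,335),(412,235),(416,428),(335,270),(495,270))]
P=np.array([tl(plane("wrist",p,.106,o)) for p in rim]); print(P)
A=np.c_[2*P[:,:2],np.ones(len(P))]; s=np.linalg.lstsq(A,(P[:,:2]**2).sum(1),rcond=None)[0]; print("rim c",s[:2],"r",np.sqrt(s[2]+s[0]**2+s[1]**2))
im=cv2.imread("pics/w3.png")
for nm,pts in(("plate",[(195,262),(474,240),(335,124),(240,165),(430,155),(205,320)]),("circle",[(257,265),(330,192),(388,212),(280,213),(305,333),(265,300)])):
    P=np.array([tl(plane("wrist",F(p),.05,o)) for p in pts]); A=np.c_[2*P[:,:2],np.ones(len(P))]; s=np.linalg.lstsq(A,(P[:,:2]**2).sum(1),rcond=None)[0]; print(nm,s[:2],"r",np.sqrt(s[2]+s[0]**2+s[1]**2))
E
```

```text
pred tip 0.011 [array([397.2, 313.5]), array([246. , 313.4])]
pred tip 0.008 [array([396.7, 324.3]), array([246.6, 324.2])]
[[ -0.8  -4.1  10.7]
 [ -1.9  57.1  10.8]
 [ 28.   23.5  10.8]
 [-32.6  28.2  10.7]
 [ 18.3   3.5  10.7]
 [ 18.1  46.9  10.8]]
rim c [-2.5 26. ] r 30.32590028954801
plate [-2.8  5. ] r 52.09196109787272
circle [-2.   4.3] r 28.15121868076786
```

All fits agree in tool axes: plate centre (-2.4, 4.6) mm, mould centre (-2.5, 26) mm, radii as stated. The finger is laterally in line, so the push needed is about 21.4 mm along −y. Going down inside the mould.

To row units: 0.012 m is 0.24, 0.006 m is 0.12.

>>> nudge_tcp(
  offsets="0,0,0.24,0,0.45 | 0,0,0.24,0,0.45 | 0,0,0.24,0,0.45 | 0,0,0.24,0,0.45 | 0,0,0.12,0,0.45 | 0,0,0.08,0,0.45 | 0,0,0,0,0.45 | 0,0,0,0,0.45 | 0,0,0,0,0.45",
)

```text
t: 5.1
eef_pos: [0.6439, 0.0255, 0.0599]
tool_rot: [0.0, -0.535, 0.845, -0.0]
contact_force: [-0.4, 0.8, 0.3]
gripper_width: 0.447
grasp_force: 0.0
```

>>> nudge_tcp(
  offsets="0,-0.06,0,0,0.45 | 0,-0.06,0,0,0.45 | 0,-0.06,0,0,0.45 | 0,-0.04,0,0,0.45 | 0,0,0,0,0.45 | 0,0,0,0,0.45",
)

```text
t: 5.7
eef_pos: [0.6534, 0.0207, 0.0592]
tool_rot: [-0.0, -0.535, 0.845, 0.0]
contact_force: [-0.7, 0.2, -1.0]
gripper_width: 0.454
grasp_force: 0.0
```

No contact on the way down. Pushing slowly now, then a look.

To row units: -0.0015 m is -0.03.

>>> nudge_tcp(
  offsets="0,-0.03,0,0,0.45 | 0,-0.03,0,0,0.45 | 0,-0.03,0,0,0.45 | 0,-0.03,0,0,0.45 | 0,-0.03,0,0,0.45 | 0,-0.03,0,0,0.45 | 0,-0.03,0,0,0.45 | 0,-0.03,0,0,0.45 | 0,-0.03,0,0,0.45 | 0,-0.03,0,0,0.45 | 0,-0.03,0,0,0.45 | 0,-0.03,0,0,0.45 | 0,-0.03,0,0,0.45 | 0,-0.03,0,0,0.45 | 0,0,0,0,0.45 | 0,0,0,0,0.45",
)

```text
t: 7.3
eef_pos: [0.6725, 0.0117, 0.0593]
tool_rot: [0.0, -0.535, 0.845, -0.0]
contact_force: [-0.1, 0.5, 0.4]
gripper_width: 0.447
grasp_force: 0.0
```

```bash
python3 look.py w4; python3 - <<'E'
import cv2
im=cv2.imread("pics/w4.png"); cv2.imwrite("pics/w4c.png",cv2.resize(im[80:380,160:480],None,fx=2,fy=2,interpolation=cv2.INTER_CUBIC))
E
```

```text
(no output)
```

View pics/w4c.png

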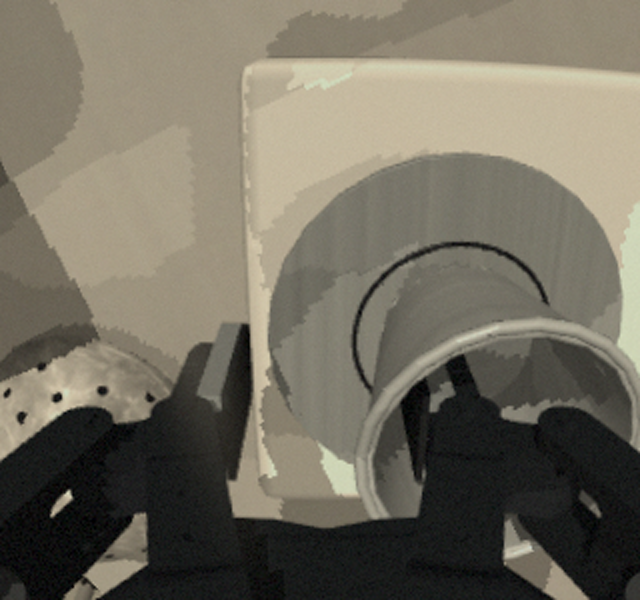

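The mould is upright and has moved. Its rim is now at x 357–640, with top at (530,318); plate arc from (268,335) over (455,153) to (623,290); engraved circle from (354,340) over (460,243).

```bash
cat > cfit.py <<'E'
from ortho import *
np.set_printoptions(precision=1,suppress=True)
def fit(n,pts,z,sc=2,off=(160,80)):
    o=pickle.load(open(f"pics/{n}.pkl","rb")); T=rot(o["tool_rot"]); E0=o["eef_pos"]
    P=np.array([1e3*T.T@(plane("wrist",np.array(p)/sc+off,z,o)-E0) for p in pts]); A=np.c_[2*P[:,:2],np.ones(len(P))]
    s=np.linalg.lstsq(A,(P[:,:2]**2).sum(1),rcond=None)[0]; return s[:2],np.sqrt(s[2]+s[0]**2+s[1]**2),E0+T@np.array([s[0],s[1],0])/1e3
E
python3 - <<'E'
from cfit import *
print("rim",fit("w4",[(357,455),(375,400),(410,355),(455,330),(530,318),(590,335),(630,365)],.106))
print("plate",fit("w4",[(268,335),(623,290),(455,153),(350,185),(560,180),(290,410)],.05))
print("circ",fit("w4",[(354,340),(460,243),(545,300),(390,270),(370,385)],.05))
E
```

```text
rim (array([ 2. , 35.8]), np.float64(29.042216329651087), array([0.6, 0. , 0.1]))
plate (array([-1.1, 36.7]), np.float64(51.555570582897275), array([0.6, 0. , 0.1]))
circ (array([-1.3, 36.6]), np.float64(27.57001699408127), array([0.6, 0. , 0.1]))
```

Mould and plate centres now agree to about 1–3 mm. I'll back the finger off, lift out, and check properly from above.

To row units: -0.03 m is -0.6, -0.02 m is -0.4.

>>> nudge_tcp(
  offsets="0,0.04,0,0,0.45 | 0,0.06,0,0,0.45 | 0,0.08,0,0,0.45 | 0,0.06,0,0,0.45 | 0,0,0,0,0.45 | 0,0,-0.2,0,0.45 | 0,0,-0.3,0,0.45 | 0,0,-0.4,0,0.45 | 0,0,-0.4,0,0.45 | 0,0.2,-0.6,0,0.45 | 0.2,0.6,-0.6,0,0.45 | 0.4,0.6,-0.6,0,0.45 | 0,0,0,0,0.45 | 0,0,0,0,0.45 | 0,0,0,0,0.45",
)

```text
t: 8.85
eef_pos: [0.5859, 0.0197, 0.2143]
tool_rot: [0.0, -0.535, 0.845, -0.0]
contact_force: [-1.1, 0.6, -0.3]
gripper_width: 0.444
grasp_force: 0.0
```

```bash
python3 look.py w5; python3 - <<'E'
import cv2
im=cv2.imread("pics/w5.png"); cv2.imwrite("pics/w5c.png",cv2.resize(im[80:280,160:426],None,fx=3,fy=3,interpolation=cv2.INTER_CUBIC))
E
```

```text
(no output)
```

View pics/w5c.png

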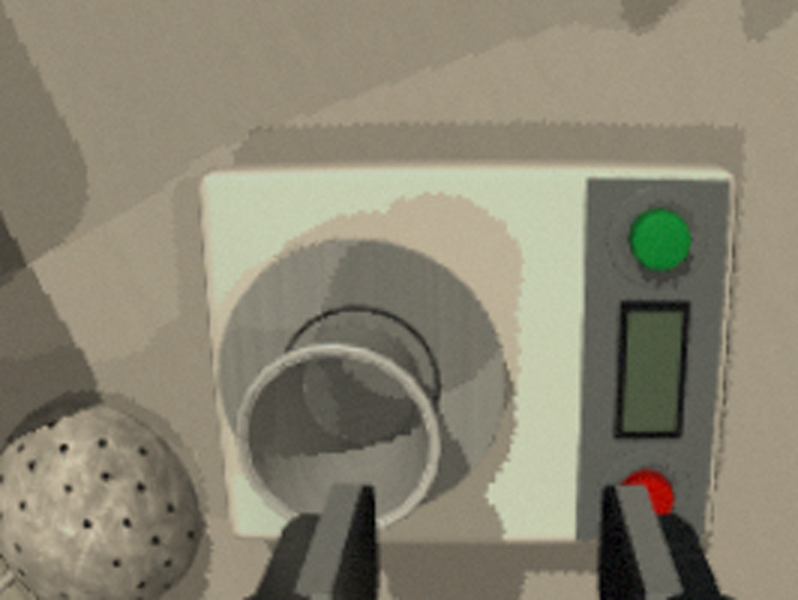

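The mould stands upright: rim x 237–440, top (335,344); engraved circle from (287,350) over (360,306) to (440,395); green button top at (661,239).

```bash
python3 - <<'E'
from cfit import *
np.set_printoptions(precision=4,suppress=True)
print("rim",fit("w5",[(237,430),(440,440),(335,344),(262,375),(410,372),(265,500),(425,490)],.106,3))
print("plate",fit("w5",[(217,360),(510,380),(355,238),(260,275),(465,280),(228,420)],.05,3))
print("circ",fit("w5",[(287,350),(360,306),(440,395),(410,335),(320,315)],.05,3))
o=pickle.load(open("pics/w5.pkl","rb")); b=[x for x in blob(cv2.imread("pics/w5.png"),"g") if x[0]>100 and abs(x[1]-380)<20][0]; g=plane("wrist",b[1:],.044,o)
print("green",b,g,1e3*rot(o["tool_rot"]).T@(g-o["eef_pos"])); print("pred tip",[project("wrist",o["eef_pos"]+rot(o["tool_rot"])@np.array([x,0,0]),o) for x in (0,.011)])
E
```

```text
rim (array([-30.1334, -43.2967]), np.float64(30.411415109327237), array([0.638 , 0.0284, 0.2144]))
plate (array([-31.5724, -43.3854]), np.float64(52.29283775355552), array([0.6386, 0.0297, 0.2144]))
circ (array([-32.6125, -44.7586]), np.float64(28.563726432009528), array([0.6403, 0.03  , 0.2144]))
green (304.0, np.float64(379.5357142857143), np.float64(159.44642857142858)) [0.5234 0.0278 0.044 ] [ 19.5407  59.997  170.3102]
pred tip [array([320.8308, 255.3724]), array([320.798 , 236.1048])]
```

The rim centre is within about 2 mm of the plate's centre (tolerance 6 mm), so the mould is done. Now shut the fingers, go over the green button at about (0.5235, 0.0287), and come down to just above it.

Units first: shifts go in shares of 50 mm and turns go in shares of 60 degrees. So 0.0301 m is 0.602, 0.03 m is 0.6.

>>> nudge_tcp(
  offsets="0.188,0.602,0,0,0 | 0.186,0.602,0,0,0 | 0,0,0,0,0 | 0,0,0.6,0,0 | 0,0,0.6,0,0 | 0,0,0.6,0,0 | 0,0,0.6,0,0 | 0,0,0.4,0,0 | 0,0,0.26,0,0 | 0,0,0,0,0 | 0,0,0,0,0 | 0,0,0,0,0",
)

```text
t: 10.1
eef_pos: [0.5241, 0.0287, 0.0623]
tool_rot: [0.001, -0.535, 0.845, -0.0]
contact_force: [0.2, 0.4, -0.2]
gripper_width: 0.002
grasp_force: 0.0
```

```bash
python3 look.py w6; python3 - <<'E'
import cv2
im=cv2.imread("pics/w6.png"); cv2.imwrite("pics/w6c.png",cv2.resize(im[100:340,160:480],None,fx=2.4,fy=2.4,interpolation=cv2.INTER_CUBIC))
E
```

```text
(no output)
```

View pics/w6c.png

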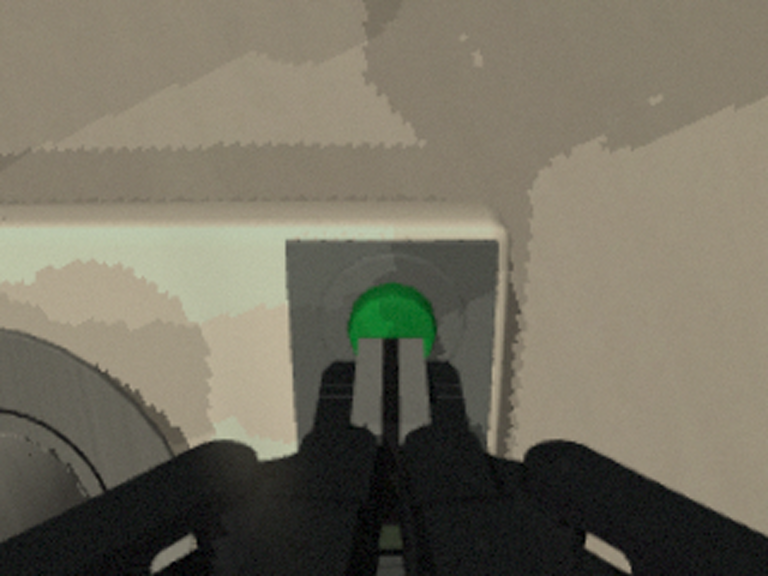

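The shut fingertips are centred over the green button (392,335), and nothing else is under them. Pressing.

To row units: 0.008 m is 0.16, 0.006 m is 0.12.

>>> nudge_tcp(
  offsets="0,0,0.16,0,0 | 0,0,0.12,0,0 | 0,0,0.06,0,0 | 0,0,0.04,0,0 | 0,0,0.04,0,0 | 0,0,0.03,0,0 | 0,0,0,0,0 | 0,0,0,0,0",
)

```text
t: 10.95
eef_pos: [0.5227, 0.0286, 0.0399]
tool_rot: [-0.0, -0.535, 0.845, -0.0]
contact_force: [-5.6, -0.6, 15.1]
gripper_width: 0.002
grasp_force: 7.8
```

15 N at z=39.9 mm, well over the 4 N spring: the button is on its stop. Releasing straight up and moving clear.

To row units: -0.03 m is -0.6, -0.02 m is -0.4.

>>> nudge_tcp(
  offsets="0,0,-0.04,0,0 | 0,0,-0.06,0,0 | 0,0,-0.1,0,0 | 0,0,-0.2,0,0 | 0,0,-0.6,0,0 | 0,0,-0.6,0,0 | 0,0,-0.6,0,0 | 0,0,-0.6,0,0 | 0.2,0.6,-0.4,0,0 | 0,0.6,0,0,0 | 0,0,0,0,0 | 0,0,0,0,0 | 0,0,0,0,0 | 0,0,0,0,0",
)

```text
t: 12.35
eef_pos: [0.4652, 0.045, 0.1987]
tool_rot: [0.0, -0.534, 0.845, 0.0]
contact_force: [-0.7, -0.5, -0.1]
gripper_width: -0.002
grasp_force: 0.0
```

```bash
python3 look.py w7; python3 - <<'E'
import cv2,numpy as np
from station import bot
im=cv2.imread("pics/w7.png")[80:330,40:440]; t=bot.read_camera("top")[140:240,260:360]; t=cv2.resize(t,(250,250),interpolation=2)
cv2.imwrite("pics/w7c.png",np.hstack([im,t]))
E
```

```text
(no output)
```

View pics/w7c.png

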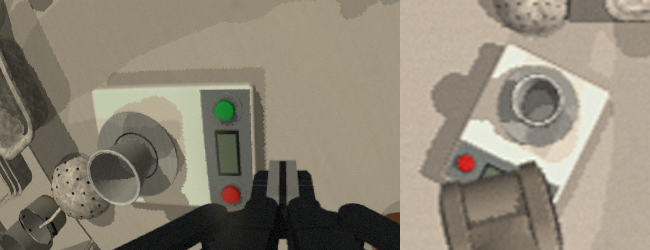

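The last picture shows the mould upright in the middle of the plate in both views, the green button up again at (224,110), and the arm clear. Handing in.

```bash
python3 -c "
from station import bot
print(bot.hand_in())"
```

```text
the job is handed in; nothing more can be done
None
```

The mould stands upright within about 2 mm of the plate's centre by my camera fits, and the green tare button was pressed to its stop and has come up again; I handed the job in at about 12 s.

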